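# Slide the top tile onto the drying slab

## Robot

A 7-joint arm with a two-finger parallel gripper is mounted at the origin on the work surface. World frame = base frame: x ahead of the robot, y to its left, z up, the work surface at z = 0. Lengths are in m, angles in degrees, forces in N, time in s.
With the tool pointing down it reaches from about 0.425 to 0.875 m from the base axis. Payload 4.7 kg.
Tool frame: the origin (TCP) lies on the mounting face of the last link; the fingertips stand 182 mm ahead of it and the grasp point (between the pads) lies 164 mm ahead of it; z points along the fingers, x is the direction in which the jaws open and shut, and the axes are right-handed (so a half turn about z gives the same grasp; the last joint's range is limited). The gripper opens to 87 mm and grips with 3 to 60 N. Pads are 19 mm wide; open, the fingers measure 117 mm over their backs; the gripper's body (75 mm by 190 mm) begins 51 mm behind the grasp point.
Start: joints at [-69.723, 18.392, -4.016, 83.108, 1.295, 78.541, -3.26], TCP at [0.217, 0.613, 0.405] pointing down, gripper open.
Joint ranges: [-163.93, 163.93], [-17.29, 119.83], [-79.2, 71.16], [3.27, 140.29], [-89.18, 269.18], [5.43, 117.66], [-154.24, 154.24]. Speed limits (degrees/s): [147.25, 147.25, 180, 180, 180, 180, 180].

## Interface

Orientations are given as [roll, pitch, yaw] about the fixed x, y, z axes, in that order (R = Rz(yaw) Ry(pitch) Rx(roll)).
In Python, from cell import status, cams, env, outline_of, landmark_of gives the robot as it stands. The module is installed in compiled form; this text tells all that it offers.
- The arm moves only by the tool jog_arm, never from a script. Its argument "rows" is a list of rows, each a list of 7 numbers: the closure, from 0 (fully open) to 1 (shut), then the shift along the tool's x, y, z in m, then the turn, a rotation vector about the tool's x, y, z in degrees. A call has 1 to 12 rows; each row shifts and turns the commanded pose from where the row before left it, along the tool's axes as they then stand; what a row does not reach is not made up. A row lasts 1/12 s, in which the tool goes at most 41.7 mm and 7.16 degrees, less where a joint would pass 70% of its speed; a pose out of reach is approached as far as the arm can. A call with a gripper value outside its range is refused whole. The fingers move at their own pace and stop on an object; "grip_force" is the grip in N (left out, the last holds). Time passes only in rows, so rows that do not move let the fingers close. It gives the time, the measured TCP pose, the force and the opening at its end, in the units of the state.
- status.get_obs(): the state, without advancing time (a new reading comes with each control period).
- cams.read_camera(name): name is "side" or "top" or "wrist"; returns (picture, depth): 480x640x3 uint8, red, green, blue; 480x640 float32, m along the optical axis (not along the pixel's ray), 0 where there is no reading.
- cams.camera_params(name): a dict with "vfov" (degrees; the focal length in pixels is half the picture's height over the tangent of half this angle, whatever the lens; pixels are square), "cx", "cy" (the principal point, pixels), "eye" and "attitude" of the camera in the world. Camera axes: x right, y up, looking along -z (the intrinsics and any distortion apply to the point x, -y, -z); pixel columns grow to the right and rows downward; lengths in m; the calibration is good to about 2 mm. A picture is of the moment at which its call begins: read the wrist's pose just before it. camera_params takes no time and is no camera call; for the wrist camera it gives the pose at the moment of the call.
- env.sign_off(): hands the job in, once; it reports no verdict.
Trained networks look in the newest picture that a camera, given by its name, has taken for a name from the list of things; names that differ only in an ending like _2 or _b are one class to them, and where a whole thing is asked for, a point or a joint stands for the part that bears it (a point fixed in the world has none). Each returns a list of dicts, best first, with "conf" (0 to 1); they miss things now and then, are a little off and sometimes report something else, mostly with a low value. They report only what shows in the picture. A call takes as long as a camera call.
- outline_of(camera, name): "pixels" (480x640 bool, what is visible of it) and "box" ([left, top, right, bottom] in pixels, round what is visible of it).
- landmark_of(camera, name): "position" ([row, column] in pixels: a listed point, or the origin of a listed thing).
The state is a dict: "time_s": time; "qpos": joint angles; "joint_velocities": joint speeds; "effort": joint torques, N m; "tool_pos": TCP position; "tool_rot": TCP orientation; "force": force on the tool from outside, world axes, zero at the start; "wrist_torque": the same for the moment, N m; "grip_width": finger opening in m.
Only numpy, scipy, OpenCV 4.12 (cv2) and the standard library are available. Lean on these libraries where they do the work, as an engineer would, in place of code of your own. Each camera call takes 0.05 s, during which the arm holds its last target. There are 200 camera calls.

## Task

Slide the top square tile off its stack, sideways, onto the plaster slab next to it, so that it ends up lying flat, about in the middle of the slab and square with it. Push it across without lifting it, leave the tiles under it where they are, and do not disturb the stack of round tiles on the slab's other side.

Things in the scene. Friction and masses are not known exactly. Their poses are not given: they have to be found in the camera images.
- top_tile: Top one of three alike square red-brown clay tiles, stacked within 2 mm of flush; 110 x 110 x 16 mm, edges rounded by 3 mm, about 0.35 kg. Too wide to grasp across: push it by an edge. It just lies on the next tile; a few newtons move it alone. Origin: centre of its underside, 32 mm above the table at the start; z up, x, y along its edges. The space outside the stack, away from the slab, is free.
- next_tile: The tile directly under the top tile, same size and look; its upper face is 32 mm above the table. It lies on a third alike tile on the table. These two must stay. Origin: centre of its underside, 16 mm above the table; axes as the top tile.
- slab: White plaster slab, 170 x 170 x 30 mm, fixed; its top is 2 mm lower than the top tile's underside. Origin: centre of its underside, on the table; z up, x, y along its edges. The square stack stands at its +y or -y edge, square within about 5 degrees, level with its middle within 15 mm, gap about 5 to 25 mm. Beyond the +x edge: a jar and a bottle, up to 85 mm tall; at the -x edge a lying brush.
- top_disc: Top one of three alike round clay tiles, 100 mm diameter, 16 mm thick, stacked on the table beside the slab, on the other side from the square stack. A bystander. Origin: centre of its underside, 32 mm above the table.

How it is judged (in metres and radians):
At the end, for the whole second after the job is handed in: The top tile lies flat and at rest on the slab, its centre within 22 mm of the slab's centre and its edges within 12 degrees of the slab's; the next tile has moved less than 12 mm and is still within 11 degrees of square with the slab; the top round tile has moved less than 12 mm (horizontal distance between top_tile and slab below 0.022 m and (angle between the x axis of top_tile and the x axis of slab, either way round below 0.21 rad or angle between the x axis of top_tile and the y axis of slab, either way round below 0.21 rad) and angle between top_tile's own z axis and vertical below 0.05 rad and z of top_tile in the frame of slab between 0.026 and 0.034 m and linear speed of top_tile below 0.01 m/s and distance of each of next_tile, top_disc from where it was at the start of the episode below 0.012 m and angle between the x axis of next_tile and the x axis of slab, either way round below 0.2 rad); the robot touches nothing.
It fails at once if the top tile is lifted more than 12 mm above its starting height or tipped more than 15 degrees (height (world z) of top_tile above 0.044 m or angle between top_tile's own z axis and vertical above 0.26 rad).
It fails at once if the tile under the top tile is moved 12 mm or more (distance of next_tile from where it was at the start of the episode above 0.012 m).
It fails at once if the stack of round tiles is disturbed: its top tile moves 12 mm or more (distance of top_disc from where it was at the start of the episode above 0.012 m).
It also fails if it takes over 32 s, if anything falls off the work surface, if the arm or the gripper's body presses on something with over 40 N, if the wrist force passes 120 N, or if a joint passes its speed limit or range.

## Working session

There is one attempt and no reset: what is moved stays moved. The work goes in short steps, Python scripts to look and compute and a tool call to move; the robot and the scene stay as the last step left them, time stands still between calls to the robot, and variables do not carry over. Pictures are saved under pics/ and viewed, about 8 in all and at most 12, crops included, and the job is handed in when it is done.

Besides the shell and the picture viewer there is one more tool, called as a command line: name --pt "numbers of a row" for each row, then --argument value for the rest. jog_arm: Moves the arm, as the interface text tells. Its arguments: {"type":"object","properties":{"rows":{"type":"array"},"grip_force":{"type":"number"}},"required":["rows"]}

```bash
mkdir -p pics; cat > h.py <<'E'
import numpy as np, cv2
from scipy.spatial.transform import Rotation as R
from cell import status, cams, env, outline_of, landmark_of
def see(n,save=None):
    P=cams.camera_params(n); im,d=cams.read_camera(n)
    if save: cv2.imwrite('pics/'+save,im[:,:,::-1])
    return P,im,d
E
python3 - <<'E'
from h import *
print(status.get_obs())
for n in('side','top'):
    P,im,d=see(n,n+'0.png'); print(n,P)
a=cv2.imread('pics/side0.png');b=cv2.imread('pics/top0.png')
cv2.imwrite('pics/both.png',np.vstack([cv2.resize(a,(400,300)),cv2.resize(b,(400,300))]))
E
```

```text
{'time_s': 0.0, 'qpos': array([-69.722317  ,  18.43797222,  -4.01675634,  83.17547331,
         1.29455998,  78.54110782,  -3.25859201]), 'joint_velocities': array([ 0.03868252,  0.04006234, -0.10140251, -0.03744042, -0.07253306,
       -0.00079023,  0.11179831]), 'effort': array([ 4.68200471e-05, -4.91305089e+01, -4.04218035e-01, -3.12515795e+01,
       -6.38970640e-02,  4.40039474e-02,  1.76147032e-04]), 'tool_pos': array([0.21659863, 0.61262333, 0.40366867]), 'tool_rot': array([1.79994994e+02, 1.09327613e-01, 7.05345570e+01]), 'force': array([0.26108805, 0.57381901, 0.74535711]), 'wrist_torque': array([ 0.09166248, -0.0116411 ,  0.02006027]), 'grip_width': 0.08697202019188802}
side {'vfov': 55.61790929215195, 'cx': 317.4564542188546, 'cy': 240.25468129462706, 'eye': array([ 0.46583995, -0.42283663,  0.53566654]), 'attitude': array([ 41.70891369,   1.09756249, -13.51826459])}
top {'vfov': 46.22347470989139, 'cx': 325.3356731857747, 'cy': 245.41221471410537, 'eye': array([0.50650679, 0.03568476, 0.78723157]), 'attitude': array([  3.74202783,  -2.51031885, -88.52221476])}
```

View pics/top0.png

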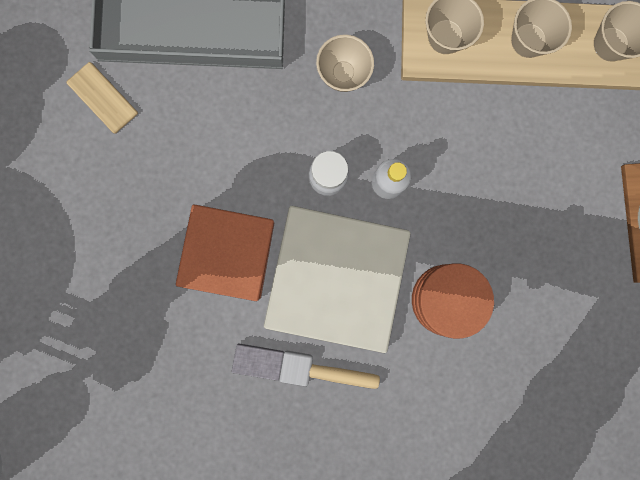

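View pics/side0.png

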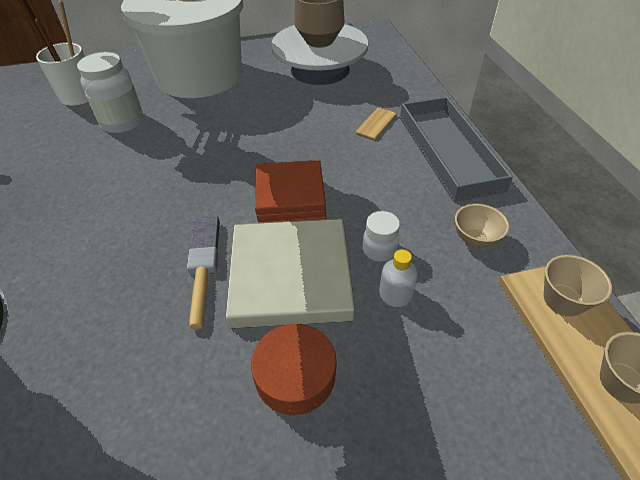

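The top picture shows the square stack at (225,253), the slab at (337,280), the round stack at (455,300), jar and bottle above the slab and the brush below it. Next I measure poses from the masks and depth.

```bash
cat >> h.py <<'E'
def pts(P,d,mask):
    v,u=np.nonzero(mask&(d>0)); z=d[v,u]
    f=240/np.tan(np.radians(P['vfov'])/2)
    c=np.c_[(u-P['cx'])*z/f,-(v-P['cy'])*z/f,-z]
    return c@R.from_euler('xyz',P['attitude'],degrees=True).as_matrix().T+P['eye']
def rect(p,lo,hi):
    q=p[(p[:,2]>lo)&(p[:,2]<hi)]
    (c,s,a)=cv2.minAreaRect(np.float32(q[:,:2]*1000))
    return np.round(c,1),np.round(s,1),round(a,2),len(q),round(float(np.median(q[:,2]))*1000,1)
E
python3 - <<'E'
from h import *
for n in('top','side'):
    P,im,d=see(n)
    for t,lo,hi in(('top_tile',.042,.056),('next_tile',.0,.056),('slab',.025,.036),('top_disc',.042,.056)):
        for o in outline_of(n,t)[:2]:
            p=pts(P,d,o['pixels']); print(n,t,round(o['conf'],2),o['box'],np.percentile(p[:,2],[5,50,95]).round(4))
            if ((p[:,2]>lo)&(p[:,2]<hi)).sum()>20: print('   ',rect(p,lo,hi))
E
```

```text
top top_tile 0.88 [178.3, 208.4, 274.2, 299.6] [0.0456 0.0478 0.0498]
    (array([543.1, 136.2]), array([110., 110.]), 80.76, 6970, 47.8)
top slab 0.61 [263.8, 205.5, 412.4, 353.8] [0.0276 0.0298 0.032 ]
    (array([512.6, -14.2]), array([170.1, 170.1]), 79.78, 15644, 29.8)
top top_disc 0.66 [420.9, 265.4, 492.0, 339.9] [0.0456 0.0479 0.0501]
    (array([ 487.1, -171.7]), array([98. , 98.4]), 1.22, 4358, 47.9)
side top_tile 0.98 [253.3, 158.1, 325.4, 216.5] [0.0382 0.0478 0.0493]
    (array([542.5, 135.6]), array([112.6, 110. ]), 80.75, 3163, 47.9)
side next_tile 0.9 [258.2, 211.1, 324.1, 225.8] [0.0183 0.0256 0.0314]
    (array([534.4,  83.5]), array([  6. , 108.4]), 80.58, 467, 25.6)
side slab 0.86 [225.5, 219.1, 356.2, 329.6] [0.0164 0.03   0.0315]
    (array([512. , -14.6]), array([171.8, 169.8]), 79.58, 11160, 30.1)
side slab 0.49 [255.5, 159.2, 327.4, 217.1] [0.0394 0.0479 0.0493]
    (array([534.3,  82.3]), array([  3.7, 104.8]), 81.25, 74, 34.9)
side top_disc 0.67 [251.4, 324.0, 334.2, 411.9] [0.0444 0.0481 0.0496]
    (array([ 487.2, -173. ]), array([98. , 98.8]), 47.26, 5355, 48.2)
side top_disc 0.17 [223.8, 220.0, 356.8, 328.5] [0.0161 0.03   0.0315]
```

```bash
python3 - <<'E'
from h import *
for n in('side','top'):
    P,im,d=see(n); p=pts(P,d,d>0)
    for lo in np.arange(0.1,.8,.1):
        r=[]
        for x in np.arange(0,.9,.1):
            q=p[(p[:,1]>=lo)&(p[:,1]<lo+.1)&(p[:,0]>=x)&(p[:,0]<x+.1)]
            r.append(int(1000*q[:,2].max()) if len(q) else -1)
        print(n,round(lo,1),r)
c=np.array([512.4,-14.4]); th=np.radians(-10.3)
X=np.array([np.cos(th),np.sin(th)]);Y=np.array([np.sin(th),-np.cos(th)])
for t in([543,136],status.get_obs()['tool_pos'][:2]*1000): print((t-c)@X,(t-c)@Y)
E
```

```text
side 0.1 [3, 3, 3, 20, 50, 50, 48, 3, 36]
side 0.2 [3, 3, 3, 4, 3, 2, 2, 9, 36]
side 0.3 [3, 3, 3, 3, 3, 3, 3, 10, 36]
side 0.4 [3, 3, 132, 168, 168, 3, 68, 69, 2]
side 0.5 [3, 184, 165, 170, 169, 169, 168, 167, 68]
side 0.6 [3, 196, 169, 169, 171, 127, 145, 140, 67]
side 0.7 [2, 0, 2, 1, -1, 2, 1, -1, 1]
top 0.1 [-1, -1, 5, 21, 51, 53, 51, 5, 37]
top 0.2 [-1, -1, 4, 5, 4, 4, 5, 11, 38]
top 0.3 [-1, -1, 4, 4, 4, 4, 4, 12, 38]
top 0.4 [-1, -1, 9, 3, 4, 4, 4, 4, 4]
top 0.5 [-1, -1, -1, -1, -1, -1, -1, -1, -1]
top 0.6 [-1, -1, -1, -1, -1, -1, -1, -1, -1]
top 0.7 [-1, -1, -1, -1, -1, -1, -1, -1, -1]
3.2150290072674137 -153.44765748776499
-403.1410017046721 -564.2349578633599
```

jog_arm --pt "0.3 0 0 0 0 0 6.74" --pt "0.3 0 0 0 0 0 6.74" --pt "0.3 0 0 0 0 0 6.74" --pt "0.3 0 0 0 0 0 6.74" --pt "0.3 0 0 0 0 0 6.74" --pt "0.3 0 0 0 0 0 6.74" --pt "0.3 0 0 0 0 0 6.74" --pt "0.3 0 0 0 0 0 6.74" --pt "0.3 0 0 0 0 0 6.74" --pt "0.3 0 0 0 0 0 6.74" --pt "0.3 0 0 0 0 0 6.74" --pt "0.3 0 0 0 0 0 6.74"

```text
time_s: 1.7
tool_pos: [0.2166, 0.6129, 0.4048]
tool_rot: [-180.0, -0.0, -10.7]
force: [0.6, -0.5, 0.7]
grip_width: 0.061
```

jog_arm --pt "0.3 0.032 0.024 0 0 0 0" --pt "0.3 0.032 0.024 0 0 0 0" --pt "0.3 0.032 0.024 0 0 0 0" --pt "0.3 0.032 0.024 0 0 0 0" --pt "0.3 0.032 0.024 0 0 0 0" --pt "0.3 0.032 0.024 0 0 0 0" --pt "0.3 0.032 0.024 0 0 0 0" --pt "0.3 0.032 0.024 0 0 0 0" --pt "0.3 0.032 0.024 0 0 0 0" --pt "0.3 0.032 0.024 0 0 0 0" --pt "0.3 0.032 0.024 0 0 0 0" --pt "0.3 0.02 0.01 0 0 0 -0.4"

```text
time_s: 2.7
tool_pos: [0.5363, 0.2709, 0.4054]
tool_rot: [179.9, -0.1, -10.3]
force: [0.5, -0.5, -0.2]
grip_width: 0.0609
```

```bash
cat >> h.py <<'E'
c0=np.array([512.4,-14.4]); th=np.radians(-10.3)
X=np.array([np.cos(th),np.sin(th)]);Y=np.array([np.sin(th),-np.cos(th)])
def where():
    o=status.get_obs(); t=o['tool_pos']*1000
    print(o['time_s'],'a,b',((t[:2]-c0)@X).round(1),((t[:2]-c0)@Y).round(1),'tip z',(t[2]-182).round(1),o['tool_rot'].round(2),'F',o['force'].round(1),o['grip_width'])
E
python3 -c "
from h import *; where()"
```

```text
2.7 a,b -27.5 -285.0 tip z 223.4 [ 1.7992e+02 -1.4000e-01 -1.0300e+01] F [ 0.5 -0.5 -0.2] 0.060858203601336654
```

jog_arm --pt "0.3 0.0155 0.01 0.02 0 0 0" --pt "0.3 0.0155 0.01 0.02 0 0 0" --pt "0.3 0 0 0.03 0 0 0" --pt "0.3 0 0 0.03 0 0 0" --pt "0.3 0 0 0.03 0 0 0" --pt "0.3 0 0 0.02 0 0 0" --pt "0.3 0 0 0.015 0 0 0" --pt "0.3 0 0 0.01 0 0 0" --pt "0.3 0 0 0.005 0 0 0" --pt "0.3 0 0 0.005 0 0 0" --pt "0.3 0 0 0 0 0 0" --pt "0.3 0 0 0 0 0 0"

```text
time_s: 3.7
tool_pos: [0.5608, 0.2516, 0.2206]
tool_rot: [-179.9, -0.1, -9.9]
force: [0.0, -0.2, 0.5]
grip_width: 0.0612
```

```bash
python3 -c "
from h import *; where()
P,im,d=see('side','s1.png')
cv2.imwrite('pics/s1c.png',cv2.resize(im[100:340,200:440,::-1],(600,600)))
P,im,d=see('top'); cv2.imwrite('pics/t1.png',im[:,:,::-1])"
```

```text
3.7 a,b 0.1 -270.4 tip z 38.6 [-1.7995e+02 -6.0000e-02 -9.9500e+00] F [ 0.  -0.2  0.5] 0.06119022372079071
```

View pics/s1c.png

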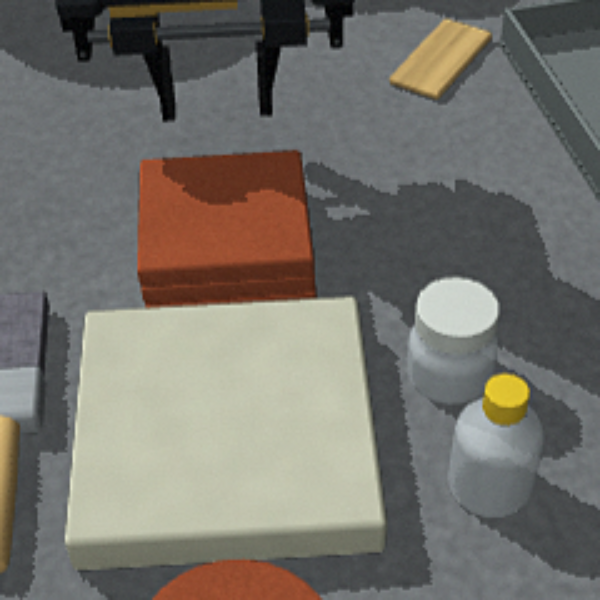

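The crop shows both fingertips at (168,118) and (265,112), behind the tile and roughly centred on its back edge. I now lower to the pushing height and approach.

jog_arm --pt "0.3 0.0015 0 0.0015 0 0 0" --pt "0.3 0.0015 0 0.001 0 0 0" --pt "0.3 0 0.008 0 0 0 0" --pt "0.3 0 0.008 0 0 0 0" --pt "0.3 0 0.008 0 0 0 0" --pt "0.3 0 0.008 0 0 0 0" --pt "0.3 0 0.006 0 0 0 0" --pt "0.3 0 0.006 0 0 0 0" --pt "0.3 0 0.005 0 0 0 0" --pt "0.3 0 0.005 0 0 0 0" --pt "0.3 0 0.005 0 0 0 0" --pt "0.3 0 0.005 0 0 0 0"

```text
time_s: 4.8
tool_pos: [0.5523, 0.1882, 0.2174]
tool_rot: [-179.9, -0.0, -9.9]
force: [-0.1, 2.4, 0.0]
grip_width: 0.0611
```

```bash
cat >> h.py <<'E'
def check(save=None):
    where()
    for n in('side','top'):
        P,im,d=see(n,save and n+save)
        for t,lo,hi in(('top_tile',.040,.056),('next_tile',.012,.037),('top_disc',.042,.056)):
            for o in outline_of(n,t)[:1]:
                p=pts(P,d,o['pixels']); p=p[(p[:,2]>lo)&(p[:,2]<hi)]
                if len(p)>20:
                    r=rect(p,lo,hi); print(n,t,round(o['conf'],2),r,'slab frame',((r[0]-c0)@X).round(1),((r[0]-c0)@Y).round(1))
E
python3 -c "
from h import *; check('2.png')
a=cv2.imread('pics/side2.png');cv2.imwrite('pics/s2c.png',cv2.resize(a[100:340,200:440],(600,600)))"
```

```text
4.8 a,b 3.0 -206.4 tip z 35.4 [-1.7994e+02 -2.0000e-02 -9.9100e+00] F [-0.1  2.4  0. ] 0.061140812841004456
side top_tile 0.57 (array([539.7, 123.2]), array([112.8, 108.6]), 79.18, 3267, 47.9) slab frame 2.3 -140.3
side top_disc 0.97 (array([ 487. , -173.1]), array([97.9, 98.7]), 39.01, 5362, 48.2) slab frame 3.4 160.7
top top_tile 0.89 (array([539.2, 118.5]), array([102.1, 109.8]), 80.07, 6366, 47.8) slab frame 2.6 -135.6
top next_tile 0.42 (array([552.3, 182.4]), array([ 4.1, 57.8]), 79.93, 96, 32.1) slab frame 4.1 -200.8
top top_disc 0.87 (array([ 487. , -171.4]), array([98. , 98.6]), 2.0, 4385, 47.9) slab frame 3.1 159.0
```

View pics/s2c.png

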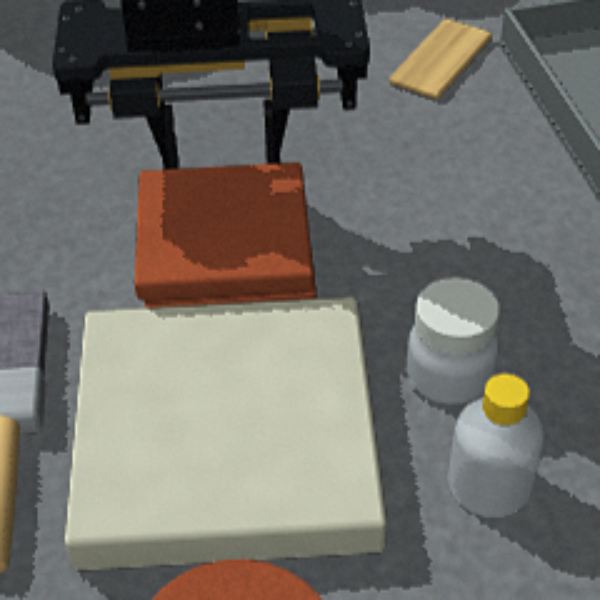

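The top tile has moved about 13 mm at 2.4 N, with both fingers on its back edge and the lower tiles still in place. I keep pushing.

jog_arm --pt "0.3 0 0.006 0 0 0 0" --pt "0.3 0 0.006 0 0 0 0" --pt "0.3 0 0.006 0 0 0 0" --pt "0.3 0 0.006 0 0 0 0" --pt "0.3 0 0.006 0 0 0 0" --pt "0.3 0 0.006 0 0 0 0" --pt "0.3 0 0.006 0 0 0 0" --pt "0.3 0 0.006 0 0 0 0" --pt "0.3 0 0.006 0 0 0 0" --pt "0.3 0 0.006 0 0 0 0" --pt "0.3 0 0.006 0 0 0 0" --pt "0.3 0 0.006 0 0 0 0"

```text
time_s: 6.2
tool_pos: [0.54, 0.1164, 0.2175]
tool_rot: [-180.0, -0.0, -9.9]
force: [1.2, 2.6, 0.8]
grip_width: 0.061
```

```bash
python3 -c "
from h import *; check('3.png')"
```

```text
6.2 a,b 3.7 -133.7 tip z 35.5 [-1.7998e+02 -3.0000e-02 -9.9400e+00] F [1.2 2.6 0.8] 0.060976814888858866
side top_tile 0.96 (array([527.4,  50.9]), array([112. , 109.9]), 80.24, 4065, 47.1) slab frame 3.1 -66.9
side next_tile 0.64 (array([546.3, 153.9]), array([ 68.2, 109.4]), 79.49, 1208, 32.0) slab frame 3.3 -171.6
side top_disc 0.76 (array([ 487.1, -173.6]), array([97.9, 97.8]), 25.43, 5314, 48.2) slab frame 3.6 161.2
top top_tile 0.73 (array([526.4,  42.8]), array([ 95.1, 110.1]), 80.1, 5862, 46.9) slab frame 3.5 -58.8
top top_disc 0.64 (array([ 487.2, -170.9]), array([98.7, 97.6]), 10.83, 4354, 47.9) slab frame 3.2 158.5
```

jog_arm --pt "0.3 0 0.006 0 0 0 0" --pt "0.3 0 0.006 0 0 0 0" --pt "0.3 0 0.006 0 0 0 0" --pt "0.3 0 0.006 0 0 0 0" --pt "0.3 0 0.006 0 0 0 0" --pt "0.3 0 0.006 0 0 0 0" --pt "0.3 0 0.006 0 0 0 0" --pt "0.3 0 0.006 0 0 0 0" --pt "0.3 0 0.006 0 0 0 0" --pt "0.3 0 0.005 0 0 0 0" --pt "0.3 0 0.004 0 0 0 0" --pt "0.3 0 0.003 0 0 0 0"

```text
time_s: 7.6
tool_pos: [0.5285, 0.0513, 0.2173]
tool_rot: [-180.0, -0.0, -10.0]
force: [-0.6, 1.7, -0.3]
grip_width: 0.0614
```

```bash
python3 -c "
from h import *; check('4.png')"
```

```text
7.6 a,b 4.0 -67.6 tip z 35.3 [-180.     -0.     -9.97] F [-0.6  1.7 -0.3] 0.061436368068545986
side top_tile 0.67 (array([516.1, -14.3]), array([111.9, 110. ]), 80.04, 4837, 46.1) slab frame 3.6 -0.8
side next_tile 0.65 (array([541.3, 128.3]), array([ 95.9, 108.2]), 82.1, 1030, 31.6) slab frame 2.9 -145.6
side top_disc 0.62 (array([ 487.5, -173.5]), array([98. , 98.9]), 89.82, 5324, 48.2) slab frame 3.9 161.0
top top_tile 0.9 (array([511.7, -42.3]), array([ 52.4, 110.2]), 80.41, 2718, 45.8) slab frame 4.3 27.6
top next_tile 0.98 (array([549.4, 182.5]), array([ 25.1, 109.7]), 85.93, 1179, 31.7) slab frame 1.2 -200.3
top top_disc 0.85 (array([ 487.4, -171.2]), array([98.6, 97.6]), 49.57, 4358, 47.9) slab frame 3.4 158.7
```

The tile is centred, lying at 46 mm. I retreat straight back, then go up.

jog_arm --pt "0.3 0 -0.004 0 0 0 0" --pt "0.3 0 -0.01 0 0 0 0" --pt "0.3 0 -0.01 -0.005 0 0 0" --pt "0.3 0 -0.01 -0.03 0 0 0" --pt "0.3 0 -0.02 -0.04 0 0 0" --pt "0.3 0 -0.03 -0.028 0 0 0" --pt "0.3 0 -0.03 -0.028 0 0 0" --pt "0.3 0 -0.03 -0.028 0 0 0" --pt "0.3 0 -0.03 -0.028 0 0 0" --pt "0.3 0 -0.03 -0.02 0 0 0" --pt "0.3 0 -0.02 0 0 0 0" --pt "0.3 0 0 0 0 0 0"

```text
time_s: 9.0
tool_pos: [0.5658, 0.279, 0.4231]
tool_rot: [-179.7, -0.1, -9.4]
force: [-0.8, 0.8, -0.8]
grip_width: 0.0607
```

```bash
python3 -c "
from h import *; check('5.png')"
```

```text
9.0 a,b 0.1 -298.2 tip z 241.1 [-1.7972e+02 -8.0000e-02 -9.4200e+00] F [-0.8  0.8 -0.8] 0.06068813500898853
side top_tile 0.55 (array([516.2, -14.1]), array([111.4, 110. ]), 80.14, 4816, 46.0) slab frame 3.7 -1.0
side next_tile 0.7 (array([542.5, 136.4]), array([112.5, 109.6]), 80.93, 3278, 31.8) slab frame 2.7 -153.8
side top_disc 0.55 (array([ 487.5, -173. ]), array([99.2, 96.6]), 81.47, 5318, 48.2) slab frame 3.9 160.5
top top_tile 0.89 (array([516.7, -13.7]), array([110. , 110.1]), 80.02, 6855, 45.9) slab frame 4.1 -1.5
top next_tile 0.84 (array([543.1, 137.3]), array([110.2, 110.1]), 81.54, 6770, 31.8) slab frame 3.1 -154.7
top top_disc 0.96 (array([ 487. , -171.4]), array([98.2, 98.5]), 1.45, 4370, 47.9) slab frame 3.1 159.0
```

View pics/top5.png

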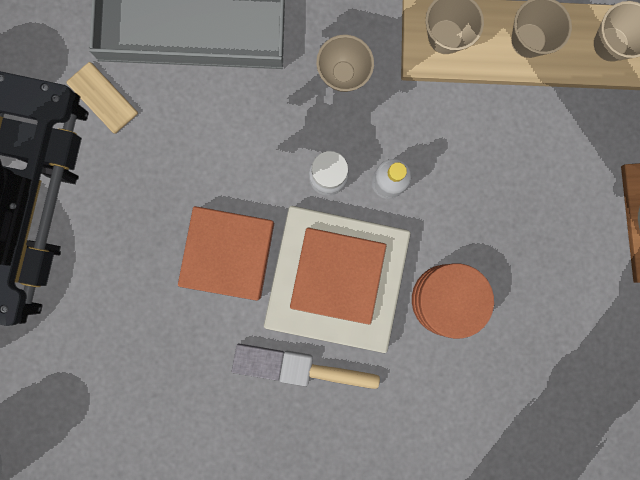

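The picture shows the tile flat and square in the middle of the slab (338,277). The stack at (226,253), the discs at (455,300) and the other items are where they were, and the gripper is well clear.

```bash
python3 -c "
from h import *; env.sign_off(); where()"
```

```text
the job is handed in; nothing more can be done
the job is handed in; nothing more can be done
```

I pushed the top tile by its outer edge with two fingers set about 61 mm apart, straight across onto the slab. I then backed off, lifted clear and handed the job in at about 9 s. The pushing force I read stayed below 3 N.

The last checks, from both the top and side cameras, were all within the limits:

| Item | Measured | Limit |
|---|---|---|
| Top tile, distance from slab centre | about 4 mm | 22 mm |
| Top tile, angle to slab | under 1° | 12° |
| Top tile, upper face | 46 mm above the table, so flat on the slab | – |
| Next tile, offset from where the top tile had stood (its own start was mostly hidden) | about 1 mm | 12 mm |
| Next tile, angle to slab | under 2° | about 11° |
| Round stack, top tile moved | less than 1 mm | 12 mm |

The gripper ended about 240 mm above the table and touched nothing.

- **Disagreements:** during the push, readings of partly hidden tiles scattered by several mm and degrees. Once the arm was out of the way, the two cameras agreed within about 1 mm.
- **After hand-in:** a status call right after handing in was refused, so there is no reading from after that point.

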